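# Hold a bevelled batten in the corner of a sawing board for the saw

### The arm

A 6-joint arm with a two-finger parallel gripper is mounted at the origin on the work surface; the furniture and walls round the work are solid. World frame = base frame: x ahead of the robot, y to its left, z up, the work surface at z = 0. Lengths are in m, angles in rad, forces in N, time in s.
With the tool pointing down it reaches from about 0.35 to 0.975 m from the base axis. Payload 4.9 kg.
Tool frame: the origin (TCP) lies between the finger pads; the fingertips stand 22 mm ahead of it and the grasp point (between the pads) lies 3 mm ahead of it; z points along the fingers, y is the line along which they close (so a half turn about z gives the same grasp; the last joint's range is limited). The gripper opens to 85 mm and grips with 20 to 120 N. Pads are 22 mm wide; open, the fingers measure 114 mm over their backs; the gripper's body (76 mm by 85 mm) begins 54 mm behind the grasp point. The pads swing forward as they close: fully open they stand 13 mm farther back than shut.
Start: joints at [1.188, 0.053, 1.613, -0, 1.476, -0.119], TCP at [0.163, 0.603, 0.253] pointing down, gripper open.
Joint ranges: [-3.01, 3.01], [-1.01, 2.22], [0.06, 2.58], [-1.02, 4.17], [0.09, 2.62], [-3.14, 3.14]. Speed limits (rad/s): [2.57, 2.57, 3.14, 3.14, 3.14, 3.14].

### API

Orientations are given as a unit quaternion [w, x, y, z].
In Python, from plant import state, grab_frame, get_calibration, job_done, recognise, regions_of gives the robot as it stands.
- The arm moves only by the tool apply_moves, never from a script. Its argument "targets" is a list of rows, each an object with "translation": the shift along the tool's x, y, z normalised to -1 to 1, where 1 is 100 mm, a list of three; "twist": the turn about the tool's z normalised to -1 to 1, where 1 is 0.1 rad; "hand": the opening, from 0 (shut) to 1 (fully open). A call has 1 to 8 rows; each row shifts and turns the commanded pose from where the row before left it, along the tool's axes as they then stand; what a row does not reach is not made up. A row lasts 1/10 s, in which the tool goes at most 50 mm and 8.59 degrees, less where a joint would pass 70% of its speed; a pose out of reach is approached as far as the arm can. A call with a number of a shift or a turn outside -1 to 1 is refused whole. A call with a gripper value outside its range is refused whole. The fingers move at their own pace and stop on an object; the grip force is fixed at half the most. Time passes only in rows, so rows that do not move let the fingers close. It gives the time, the measured TCP pose, the force, the opening and the grip force at its end, in the units of the state.
- state(): the state, without advancing time (a new reading comes with each control period).
- grab_frame(name): name is "side" or "top"; returns the picture (480x640x3 uint8, red, green, blue); there is no depth.
- get_calibration(name): a dict with "camera_matrix" (3x3 intrinsics, pixels), "pose" (4x4, takes a point from camera to world coordinates). Camera axes: x right, y up, looking along -z (the intrinsics and any distortion apply to the point x, -y, -z); pixel columns grow to the right and rows downward; lengths in m; the calibration is good to about 2 mm. A picture is of the moment at which its call begins. get_calibration takes no time and is no camera call.
- job_done(): hands the job in; it is judged then, once.
Trained networks look in the newest picture that a camera, given by its name, has taken for a name from the list of things; names that differ only in an ending like _2 or _b are one class to them, and where a whole thing is asked for, a point or a joint stands for the part that bears it (a point fixed in the world has none). Each returns a list of dicts, best first, with "score" (0 to 1); they miss things now and then, are a little off and sometimes report something else, mostly with a low value. They report only what shows in the picture. A call takes as long as a camera call.
- recognise(camera, query): "point" ([x, y, z] in m, in world coordinates, good to about 4 mm: the middle of the surface that is visible of it).
- regions_of(camera, query): "pixels" (480x640 bool, what is visible of it).
The state is a dict: "time": time; "joint_pos": joint angles; "joint_vel": joint speeds; "joint_efforts": joint torques, N m; "tool_pos": TCP position; "tool_rot": TCP orientation; "contact_force": force on the tool from outside, world axes, zero at the start; "ft_torque": the same for the moment, N m; "gripper_width": opening from 0.0 (shut) to 1.0 (fully open); "grasp_force": force on a finger pad.
Only numpy, scipy, OpenCV 4.12 (cv2) and the standard library are available. Lean on these libraries where they do the work, as an engineer would, in place of code of your own. Each camera call takes 0.05 s, during which the arm holds its last target. There are 200 camera calls.

### The job

Lay the long bevelled batten (not one of the two short pieces already cut) flat on the sawing board with its bevel up and facing away from the fence, and its end butted against the length stop. Then press it firmly into the corner of fence and bed with one diagonal push on it between the saw slot and the stop, and finish while still holding it pressed like that, ready for the saw cut. Do not shift the stop, and leave the plain square lath and the marker and jar on the bench alone.

Things in the scene. Friction and masses are not known exactly. Their poses are not given: they have to be found in the camera images.
- saw_board: Wooden sawing board fixed to the bench: bed 200 (x) x 260 (y) mm, its top 18 mm above the bench. Origin: centre of its underside; x points towards the fence (away from the robot), y along the fence to the left, z up. Fence: a bar along the far side, its face at x = +65 mm, 28 mm thick, 32 mm higher than the bed. Waxed wood: friction with the batten about 0.35.
- slot (a point): The 3 mm saw slot that cuts the fence and runs across the bed parallel to the board's x: the point where it meets the foot of the fence face (board x = 65 mm, y = -50 mm, z = 18 mm).
- stop_face (a point): Length stop: a dark wooden block astride the fence at its left, clamped there by a black star knob (it resists over 100 N), with its right-hand face square to the fence. The point is the middle of that face, 20 mm out from the fence face and 15 mm above the bed; axes as the board's. The block reaches 56 mm out from the fence, is 26 mm long (to the left), and with its knob 60 mm high above the bed. Its distance along the fence differs from run to run.
- batten_mid (a point): The workpiece: a long loose light wooden batten, 40 (x) x 170 (y) x 36 (z) mm, 0.15 kg, one long edge cut off by a wide 45-degree bevel (16 x 16 mm): its -x side is upright for the lower 20 mm, then slopes back to the top. It lies on its 40 mm wide side, bevel up. Point: its centre, 18 mm above its underside; y along the batten, -x towards the bevelled side.
- batten_end (a point): Middle of the batten's end face at its own y = +85 mm, 18 mm above its underside: the end that meets the stop when the bevel faces away from the fence. Two pieces of the same section but only 120 mm long, already cut, lie at the back left and are not wanted.
- bevel_mid (a point): Middle of the batten's bevel face, 12 mm towards the bevelled side from batten_mid and 10 mm higher. For sawing, fence and bed should each carry about 5 to 15 N from the push.
- lath_mid (a point): Centre of a plain square lath, 28 x 170 x 28 mm, light wood without a bevel; not wanted, to be left alone.
- marker: White felt marker with a black cap, 19 x 132 x 20 mm, lying on the bench; to be left alone. Origin: centre of its underside.
- jar: Small spice jar, 44 mm wide and 109 mm high, standing on the bench; to be left alone. Origin: centre of its underside.

How it is judged:
At the end, for the whole second after the job is handed in: Batten still, flat (0.06 rad), along the fence (0.04 rad) and within 3 mm of touching it, bevel up and away from the fence, end within 3 mm of the stop; fingers press it (over 3 N) at least 15 mm to the stop's side of the slot; fence carries over 3 N, bed over 4 N (contact force between batten and fence above 3 N and contact force between batten and bed above 4 N and contact force between the fingers and batten above 3 N and x of batten_mid in the frame of saw_board between 0.042 and 0.048 m and x of bevel_mid in the frame of saw_board below 0.037 m and z of batten_mid in the frame of saw_board below 0.039 m and angle between batten_mid's own z axis and vertical below 0.06 rad and angle between the y axis of batten_mid and the y axis of saw_board, either way round below 0.04 rad and y of batten_end in the frame of stop_face between -0.003 and 0.003 m and y of the grasp point in the frame of slot above 0.015 m and linear speed of batten below 0.01 m/s); the arm keeps its last pose, push and grip.
It fails at once if the length stop is shifted by more than 4 mm (distance of stop_face from where it was at the start of the episode above 0.004 m).
It fails at once if the square lath is moved by more than 20 mm (distance of lath_mid from where it was at the start of the episode above 0.02 m).
It fails at once if the marker is moved by more than 20 mm (distance of marker from where it was at the start of the episode above 0.02 m).
It fails at once if the jar is moved by more than 20 mm (distance of jar from where it was at the start of the episode above 0.02 m).
It also fails if it takes over 64 s, if anything falls off the work surface, if the arm or the gripper's body presses on something with over 40 N, if the wrist force passes 120 N, or if a joint passes its speed limit or range.

## Working session

There is one attempt and no reset: what is moved stays moved. The work goes in short steps, Python scripts to look and compute and a tool call to move; the robot and the scene stay as the last step left them, time stands still between calls to the robot, and variables do not carry over. Pictures are saved under pics/ and viewed, at most 10 in all, crops included, and the job is handed in when it is done.

Besides the shell and the picture viewer there is one more tool, called as a command line: name --argument value ..., lists and objects as JSON in quotes. apply_moves: Moves the arm, as the interface text tells. Its arguments: {"type":"object","properties":{"targets":{"type":"array"}},"required":["targets"]}

```bash
mkdir -p pics; ls; cat > h.py <<'E'
import numpy as np, cv2
from plant import *
def proj(cam,p):
    c=get_calibration(cam);K=np.array(c["camera_matrix"]);T=np.array(c["pose"])
    q=np.linalg.inv(T)@np.r_[p,1];v=K@np.array([q[0],-q[1],-q[2]]);return v[:2]/v[2]
def ray(cam,uv,z):
    c=get_calibration(cam);K=np.array(c["camera_matrix"]);T=np.array(c["pose"])
    d=np.linalg.inv(K)@np.array([uv[0],uv[1],1.]);d=T[:3,:3]@np.array([d[0],-d[1],-d[2]]);o=T[:3,3]
    return o+d*(z-o[2])/d[2]
def save(cam,name):
    im=grab_frame(cam);cv2.imwrite("pics/"+name,cv2.cvtColor(im,cv2.COLOR_RGB2BGR));return im
E
python3 - <<'E'
from h import *
s=state();print({k:np.round(v,3) for k,v in s.items()})
for c in("top","side"):
    save(c,c+"0.png");k=get_calibration(c);print(c,np.round(k["pose"],3).tolist(),np.round(k["camera_matrix"],1).tolist(),[x for x in k])
    for q in("saw_board","slot","stop_face","batten_mid","bevel_mid","batten_end","lath_mid","marker","jar"):
        print(c,q,[(np.round(r["point"],3).tolist(),round(r["score"],2)) for r in recognise(c,q)])
print(state()["time"])
E
```

```text
pics
{'time': np.float64(0.0), 'joint_pos': array([ 1.188,  0.053,  1.614, -0.   ,  1.476, -0.119]), 'joint_vel': array([ 0.001, -0.002,  0.001,  0.   ,  0.001,  0.   ]), 'joint_efforts': array([ 1.0000e-03, -3.9369e+01, -3.7017e+01, -0.0000e+00,  7.0000e-03,
       -0.0000e+00]), 'tool_pos': array([0.163, 0.603, 0.252]), 'tool_rot': array([-0.   ,  0.132,  0.991, -0.001]), 'contact_force': array([-0.414, -0.632,  0.34 ]), 'ft_torque': array([-0.041,  0.028, -0.025]), 'grasp_force': np.float64(0.0), 'gripper_width': np.float64(0.999)}
top [[-0.025, 0.99, -0.137, 0.274], [-1.0, -0.025, -0.001, 0.05], [-0.004, 0.137, 0.991, 1.645], [0.0, 0.0, 0.0, 1.0]] [[622.8, 0.0, 326.9], [0.0, 622.8, 231.7], [0.0, 0.0, 1.0]] ['camera_matrix', 'pose']
top saw_board [([0.532, 0.093, 0.018], 0.88), ([0.367, -0.0, 0.018], 0.4)]
top slot [([0.535, 0.092, 0.023], 0.59)]
top stop_face [([0.565, 0.192, 0.059], 0.93)]
top batten_mid [([0.458, -0.283, 0.034], 0.62)]
top bevel_mid [([0.456, -0.282, 0.037], 0.96)]
top batten_end [([0.459, -0.284, 0.038], 0.56)]
top lath_mid [([0.493, 0.359, 0.029], 0.73)]
top marker [([0.365, 0.001, 0.014], 0.74)]
top jar [([0.626, -0.335, 0.097], 0.74), ([0.459, -0.283, 0.038], 0.42)]
side [[0.947, 0.173, -0.269, 0.18], [-0.32, 0.521, -0.792, -0.978], [0.003, 0.836, 0.549, 0.757], [0.0, 0.0, 0.0, 1.0]] [[472.8, 0.0, 314.6], [0.0, 472.8, 247.0], [0.0, 0.0, 1.0]] ['camera_matrix', 'pose']
side saw_board [([0.54, 0.067, 0.016], 0.84)]
side slot [([0.537, 0.07, 0.016], 0.85)]
side stop_face [([0.551, 0.171, 0.056], 0.84)]
side batten_mid [([0.452, -0.304, 0.03], 0.92)]
side bevel_mid [([0.455, -0.302, 0.028], 0.9)]
side batten_end [([0.45, -0.302, 0.028], 0.81)]
side lath_mid [([0.494, 0.354, 0.022], 0.6)]
side marker [([0.366, -0.017, 0.018], 0.47)]
side jar [([0.62, -0.352, 0.082], 0.89)]
1.0
```

View pics/top0.png

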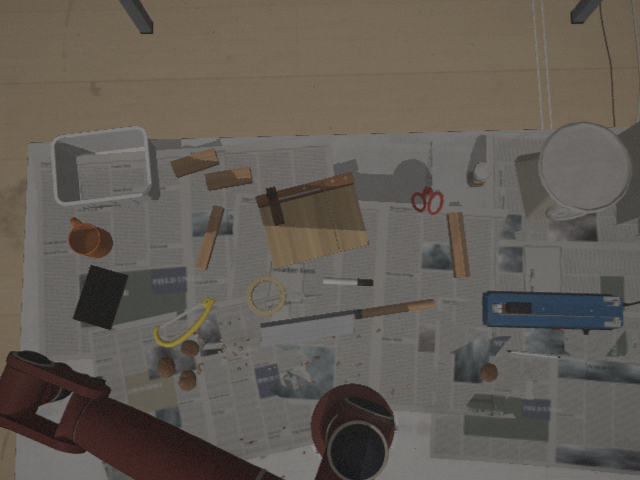

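View pics/side0.png

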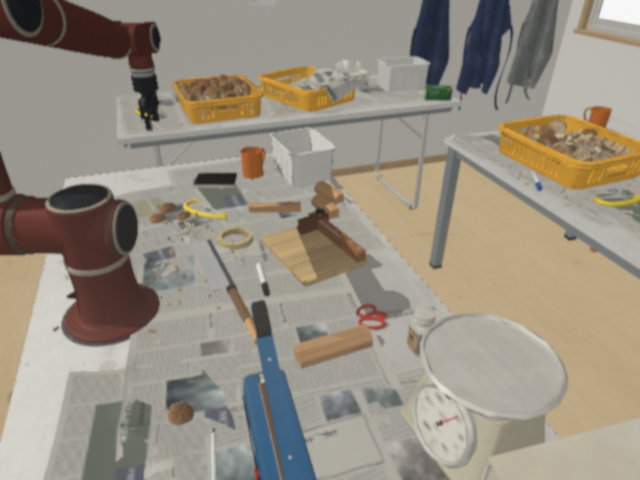

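The top view shows the batten near (457,245) and the square lath at (209,237). The board is turned, with its fence at (305,188), and the stop is at (274,205). I'll zoom in on the board and batten.

```bash
python3 - <<'E'
from h import *
t=cv2.imread("pics/top0.png");s=cv2.imread("pics/side0.png")
a=cv2.resize(t[165:275,245:385],(560,440),interpolation=3)
b=cv2.resize(t[200:290,432:492],(240,360),interpolation=3);b=cv2.copyMakeBorder(b,0,80,0,0,0)
cv2.imwrite("pics/crop1.png",np.hstack([a,b]))
cv2.imwrite("pics/crop2.png",cv2.resize(s[200:380,250:410],(640,600)[:2] if 0 else (533,600),interpolation=3))
for q in("batten_mid","saw_board"):
    m=regions_of("top",q)[0]["pixels"].astype(np.uint8)
    r=cv2.minAreaRect(cv2.findNonZero(m));print(q,m.sum(),r,cv2.boxPoints(r).round(1).tolist())
m=regions_of("top","stop_face")[0]["pixels"].astype(np.uint8);print(cv2.boxPoints(cv2.minAreaRect(cv2.findNonZero(m))).round(1).tolist())
E
```

```text
batten_mid 1099 ((456.8959655761719, 244.28453063964844), (65.48760986328125, 17.794565200805664), 83.51692199707031) [[444.3999938964844, 212.8000030517578], [462.0, 210.6999969482422], [469.3999938964844, 275.79998779296875], [451.79998779296875, 277.79998779296875]]
saw_board 7524 ((311.392333984375, 218.06155395507812), (80.55321502685547, 100.43595123291016), 76.20051574707031) [[253.0, 190.89999389648438], [350.6000061035156, 167.0], [369.79998779296875, 245.1999969482422], [272.20001220703125, 269.20001220703125]]
[[264.3999938964844, 188.1999969482422], [274.3999938964844, 185.5], [284.3999938964844, 222.60000610351562], [274.3999938964844, 225.1999969482422]]
```

View pics/crop1.png

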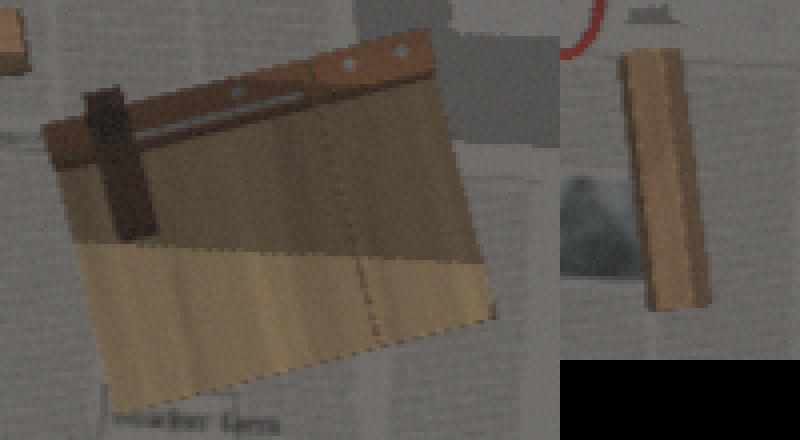

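View pics/crop2.png

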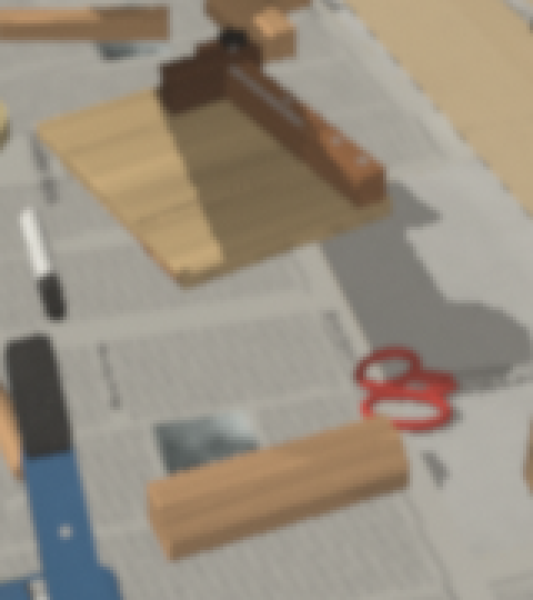

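The top crop shows the plain side as a narrow left strip and the darker, wider bevel strip on the right, facing world −y. So the batten's y axis points towards the robot. Next I fit the poses.

```bash
cat >> h.py <<'E'
from scipy.optimize import minimize
def box(x0,x1,y0,y1,z0,z1): return np.array([[x,y,z] for x in(x0,x1) for y in(y0,y1) for z in(z0,z1)])
B=np.array([[x,y,z] for y in(-.085,.085) for x,z in((-.02,0),(.02,0),(.02,.036),(-.004,.036),(-.02,.02))])
BED=box(-.1,.1,-.13,.13,0,.018);FEN=box(.065,.093,-.13,.13,.018,.05)
def place(P,x,y,a,z=0):
    c,s=np.cos(a),np.sin(a);return P@np.array([[c,s,0],[-s,c,0],[0,0,1]])+[x,y,z]
def rend(cam,parts,S=4):
    c=get_calibration(cam);K=np.array(c["camera_matrix"]);R=np.linalg.inv(np.array(c["pose"]))
    m=np.zeros((480*S,640*S),np.uint8)
    for P in parts:
        q=P@R[:3,:3].T+R[:3,3];v=(q*[1,-1,-1])@K.T;uv=v[:,:2]/v[:,2:]
        cv2.fillConvexPoly(m,cv2.convexHull(((uv+.5)*S).round().astype(np.int32)),1)
    return m
def fit(masks,f,x0,d):
    M={k:cv2.resize(m.astype(np.uint8),(2560,1920),interpolation=0) for k,m in masks.items()}
    def cost(p): 
        t=0
        for k,m in M.items():
            r=rend(k,f(p));t+=1-(r&m).sum()/(r|m).sum()
        return t
    s=np.vstack([x0]+[np.array(x0)+np.eye(len(x0))[i]*d[i] for i in range(len(x0))])
    r=minimize(cost,x0,method="Nelder-Mead",options=dict(initial_simplex=s,maxiter=120,xatol=2e-4,fatol=1e-4));return r.x,r.fun
def mask(c,q): return regions_of(c,q)[0]["pixels"]
E
python3 - <<'E'
from h import *
grab_frame("top");T={q:mask("top",q) for q in("batten_mid","saw_board","stop_face")}
grab_frame("side");S={q:mask("side",q) for q in T}
for n,cs in(("both",("top","side")),("top",("top",)),("side",("side",))):
    mm=lambda q:{c:(T if c=="top" else S)[q] for c in cs}
    print(n,"bat",fit(mm("batten_mid"),lambda p:[place(B,*p)],[.457,-.287,1.68],[.01,.01,.05]))
    b=fit(mm("saw_board"),lambda p:[place(BED,*p),place(FEN,*p)],[.535,.085,.23],[.01,.01,.05]);print(n,"board",b)
    print(n,"stop",fit(mm("stop_face"),lambda p:[place(box(.009,.095,p[0],p[0]+.026,.018,.018+p[1]),*b[0])],[.08,.045],[.01,.01]))
print(state()["time"])
E
```

```text
both bat (array([ 0.45679084, -0.29181594,  1.63944363]), np.float64(0.10531377391580143))
both board (array([0.53424673, 0.08988367, 0.22852257]), np.float64(0.07250723803473957))
both stop (array([0.07343388, 0.0503237 ]), np.float64(0.42393567325952464))
top bat (array([ 0.45686639, -0.2916435 ,  1.63755126]), np.float64(0.05367026331972946))
top board (array([0.53363002, 0.09115276, 0.22824046]), np.float64(0.022350526255530356))
top stop (array([0.071875 , 0.0740625]), np.float64(0.11589025435838807))
side bat (array([ 0.45647668, -0.29222673,  1.63566628]), np.float64(0.04774453573089443))
side board (array([0.53437955, 0.08814308, 0.22971816]), np.float64(0.04601638511533401))
side stop (array([0.0770166 , 0.04586914]), np.float64(0.2819630776287123))
1.55
```

apply_moves --targets '[{"translation": [0, 0, 0], "twist": -0.83, "hand": 1}, {"translation": [0, 0, 0], "twist": -0.83, "hand": 1}, {"translation": [0, 0, 0], "twist": -0.83, "hand": 1}, {"translation": [0, 0, 0], "twist": -0.83, "hand": 1}, {"translation": [-0.24, -0.38, 0], "twist": 0, "hand": 1}, {"translation": [-0.24, -0.38, 0], "twist": 0, "hand": 1}, {"translation": [-0.24, -0.38, 0], "twist": 0, "hand": 1}, {"translation": [-0.24, -0.38, 0], "twist": 0, "hand": 1}]'

```text
time: 2.35
tool_pos: [0.2697, 0.4569, 0.2534]
tool_rot: [0.0, -0.034, 0.999, 0.0]
contact_force: [0.5, -0.4, -0.3]
gripper_width: 1.001
grasp_force: 0.0
```

apply_moves --targets '[{"translation": [-0.24, -0.38, 0], "twist": 0, "hand": 1}, {"translation": [-0.24, -0.38, 0], "twist": 0, "hand": 1}, {"translation": [-0.24, -0.38, 0], "twist": 0, "hand": 1}, {"translation": [-0.24, -0.38, 0], "twist": 0, "hand": 1}, {"translation": [-0.24, -0.38, 0], "twist": 0, "hand": 1}, {"translation": [-0.24, -0.38, 0], "twist": 0, "hand": 1}, {"translation": [-0.24, -0.38, 0], "twist": 0, "hand": 1}, {"translation": [0, -0.4, 0], "twist": 0, "hand": 1}]'

```text
time: 3.15
tool_pos: [0.4593, 0.1626, 0.2536]
tool_rot: [0.001, -0.034, 0.999, -0.0]
contact_force: [0.0, 0.9, 0.4]
gripper_width: 1.005
grasp_force: 0.0
```

apply_moves --targets '[{"translation": [0, -0.45, 0], "twist": 0, "hand": 1}, {"translation": [0, -0.45, 0], "twist": 0, "hand": 1}, {"translation": [0, -0.45, 0], "twist": 0, "hand": 1}, {"translation": [0, -0.45, 0], "twist": 0, "hand": 1}, {"translation": [0, -0.45, 0], "twist": 0, "hand": 1}, {"translation": [0, -0.45, 0], "twist": 0, "hand": 1}, {"translation": [0, -0.45, 0], "twist": 0, "hand": 1}, {"translation": [0, -0.45, 0], "twist": 0, "hand": 1}]'

```text
time: 3.95
tool_pos: [0.4819, -0.1967, 0.2536]
tool_rot: [0.0, -0.034, 0.999, -0.0]
contact_force: [1.4, 0.9, 0.2]
gripper_width: 0.996
grasp_force: 0.0
```

```bash
cat >> h.py <<'E'
def go(x,y,psi=None):
    s=state();p=np.array(s["tool_pos"]);w,a,b,c=s["tool_rot"]
    yv=np.array([2*(a*b-w*c),1-2*(a*a+c*c)]);ps=np.arctan2(yv[1],yv[0]);xv=np.array([-np.sin(ps),np.cos(ps)]);yv=np.array([np.cos(ps),np.sin(ps)])
    d=np.array([x,y])-p[:2]
    print("t",round(s["time"],2),"p",p.round(4),"psi",round(ps,4),"tool dx,dy mm",round(d@xv*1e3,1),round(d@yv*1e3,1),"twist",None if psi is None else round(ps-psi,4),"F",np.round(s["contact_force"],1),"w",round(s["gripper_width"],3),"g",round(s["grasp_force"],1))
E
python3 -c "
from h import *
go(.457,-.292,1.638)"
```

```text
t 3.95 p [ 0.4819 -0.1967  0.2536] psi 1.6386 tool dx,dy mm 31.3 -93.4 twist 0.0006 F [1.4 0.9 0.2] w 0.996 g 0.0
```

apply_moves --targets '[{"translation": [0.1, -0.31, 0], "twist": 0, "hand": 1}, {"translation": [0.1, -0.31, 0], "twist": 0, "hand": 1}, {"translation": [0.11, -0.31, 0], "twist": 0, "hand": 1}, {"translation": [0, 0, 0.45], "twist": 0, "hand": 1}, {"translation": [0, 0, 0.45], "twist": 0, "hand": 1}, {"translation": [0, 0, 0.45], "twist": 0, "hand": 1}, {"translation": [0, 0, 0.25], "twist": 0, "hand": 1}, {"translation": [0, 0, 0], "twist": 0, "hand": 1}]'

```text
time: 4.75
tool_pos: [0.4546, -0.2873, 0.0884]
tool_rot: [-0.004, -0.034, 0.999, 0.003]
contact_force: [0.0, -0.3, -0.4]
gripper_width: 1.0
grasp_force: 0.0
```

```bash
python3 -c "
from h import *
go(.457,-.292,1.638);im=save('side','s1.png');b=cv2.imread('pics/s1.png');cv2.imwrite('pics/s1c.png',cv2.resize(b[230:400,240:440],(700,595),interpolation=3))"
```

```text
t 4.75 p [ 0.4546 -0.2873  0.0884] psi 1.6388 tool dx,dy mm -2.0 -4.8 twist 0.0008 F [ 0.  -0.3 -0.4] w 1.0 g 0.0
```

View pics/s1c.png

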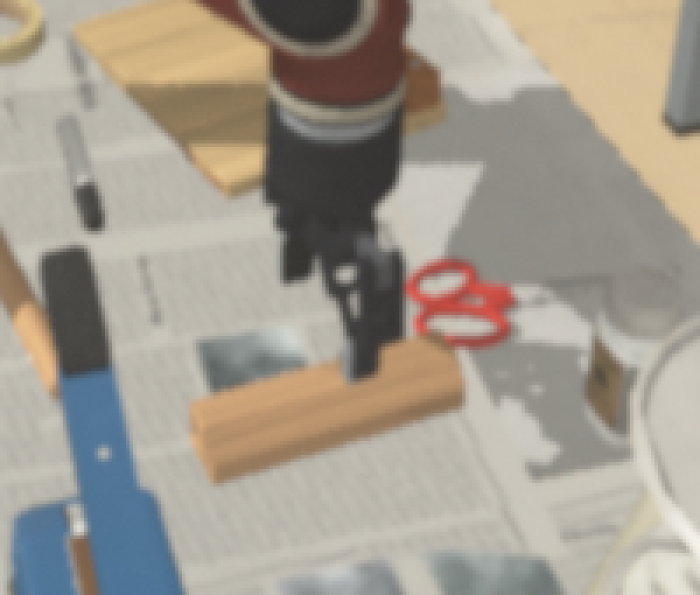

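The fingers straddle the batten near (365,370) and the scissors are clear of them. I'll correct the offset and descend.

apply_moves --targets '[{"translation": [-0.02, -0.05, 0.2], "twist": 0, "hand": 1}, {"translation": [0, 0, 0.2], "twist": 0, "hand": 1}, {"translation": [0, 0, 0.18], "twist": 0, "hand": 1}, {"translation": [0, 0, 0], "twist": 0, "hand": 1}, {"translation": [0, 0, 0], "twist": 0, "hand": 1}]'

```text
time: 5.3
tool_pos: [0.4611, -0.2955, 0.0375]
tool_rot: [0.001, -0.034, 0.999, -0.001]
contact_force: [0.9, 0.3, 0.0]
gripper_width: 1.001
grasp_force: 0.0
```

apply_moves --targets '[{"translation": [0, 0, 0], "twist": 0, "hand": 0}, {"translation": [0, 0, 0], "twist": 0, "hand": 0}, {"translation": [0, 0, 0], "twist": 0, "hand": 0}, {"translation": [0, 0, 0], "twist": 0, "hand": 0}, {"translation": [0, 0, 0], "twist": 0, "hand": 0}, {"translation": [0, 0, 0], "twist": 0, "hand": 0}, {"translation": [0, 0, 0], "twist": 0, "hand": 0}, {"translation": [0, 0, 0], "twist": 0, "hand": 0}]'

```text
time: 6.1
tool_pos: [0.4606, -0.2948, 0.0368]
tool_rot: [0.001, -0.034, 0.999, -0.0]
contact_force: [-1.3, 2.1, 6.4]
gripper_width: 0.449
grasp_force: 61.1
```

```bash
python3 -c "
from h import *
go(.457,-.292,1.638)"
```

```text
t 6.1 p [ 0.4606 -0.2948  0.0368] psi 1.639 tool dx,dy mm 3.4 3.1 twist 0.001 F [-1.3  2.1  6.4] w 0.449 g 61.1
```

The grip sits a little high on the 20 mm upright side, so I'll reopen and go about 11 mm lower.

apply_moves --targets '[{"translation": [0, 0, 0], "twist": 0, "hand": 0.8}, {"translation": [0, 0, 0], "twist": 0, "hand": 0.8}, {"translation": [0.03, 0.02, 0.05], "twist": 0, "hand": 0.8}, {"translation": [0, 0, 0.06], "twist": 0, "hand": 0.8}, {"translation": [0, 0, 0], "twist": 0, "hand": 0.8}, {"translation": [0, 0, 0], "twist": 0, "hand": 0.8}]'

```text
time: 6.7
tool_pos: [0.4563, -0.2924, 0.0236]
tool_rot: [-0.0, -0.034, 0.999, 0.0]
contact_force: [0.2, 0.2, -1.2]
gripper_width: 0.801
grasp_force: 0.0
```

apply_moves --targets '[{"translation": [0, 0, 0], "twist": 0, "hand": 0}, {"translation": [0, 0, 0], "twist": 0, "hand": 0}, {"translation": [0, 0, 0], "twist": 0, "hand": 0}, {"translation": [0, 0, 0], "twist": 0, "hand": 0}, {"translation": [0, 0, 0], "twist": 0, "hand": 0}, {"translation": [0, 0, 0], "twist": 0, "hand": 0}]'

```text
time: 7.3
tool_pos: [0.4572, -0.2931, 0.0249]
tool_rot: [0.0, -0.034, 0.999, -0.0]
contact_force: [0.4, 0.9, 4.5]
gripper_width: 0.459
grasp_force: 61.8
```

```bash
python3 - <<'E'
from h import *
go(.457,-.292,1.638)
m={}
for c in("top","side"):
    grab_frame(c);r=regions_of(c,"batten_mid");
    for q in r: print(c,q["score"],q["pixels"].sum(),np.argwhere(q["pixels"]).mean(0))
E
```

```text
t 7.3 p [ 0.4572 -0.2931  0.0249] psi 1.639 tool dx,dy mm 0.1 1.1 twist 0.001 F [0.4 0.9 4.5] w 0.459 g 61.8
top 0.54 138 [219.58695652 450.13043478]
side 0.94 1502 [347.48668442 330.62383489]
```

apply_moves --targets '[{"translation": [0, 0, -0.2], "twist": 0, "hand": 0}, {"translation": [0, 0, -0.3], "twist": 0, "hand": 0}, {"translation": [0, 0, -0.4], "twist": 0, "hand": 0}, {"translation": [0, 0, -0.4], "twist": 0, "hand": 0}, {"translation": [0, 0, -0.2], "twist": 0, "hand": 0}, {"translation": [-0.1, 0.2, 0], "twist": 0, "hand": 0}, {"translation": [-0.1, 0.3, 0], "twist": 0, "hand": 0}, {"translation": [-0.15, 0.4, 0], "twist": 0, "hand": 0}]'

```text
time: 8.3
tool_pos: [0.4846, -0.2001, 0.1731]
tool_rot: [-0.001, -0.033, 0.999, 0.0]
contact_force: [-0.1, 0.2, -1.8]
gripper_width: 0.457
grasp_force: 60.9
```

apply_moves --targets '[{"translation": [-0.15, 0.4, 0], "twist": 0, "hand": 0}, {"translation": [-0.15, 0.4, 0], "twist": 0, "hand": 0}, {"translation": [-0.15, 0.4, 0], "twist": 0, "hand": 0}, {"translation": [-0.15, 0.4, 0], "twist": 0, "hand": 0}, {"translation": [-0.15, 0.4, 0], "twist": 0, "hand": 0}, {"translation": [-0.1, 0.4, 0], "twist": 0, "hand": 0}, {"translation": [-0.1, 0.4, 0], "twist": 0, "hand": 0}, {"translation": [-0.1, 0.3, 0], "twist": 0, "hand": 0}]'

```text
time: 9.1
tool_pos: [0.5679, 0.1182, 0.1725]
tool_rot: [-0.002, -0.035, 0.999, 0.0]
contact_force: [0.5, -0.7, -1.6]
gripper_width: 0.456
grasp_force: 60.9
```

apply_moves --targets '[{"translation": [0, 0, 0], "twist": 0.9, "hand": 0}, {"translation": [0, 0, 0], "twist": 0.9, "hand": 0}, {"translation": [0, 0, 0], "twist": 0.9, "hand": 0}, {"translation": [0, 0, 0], "twist": 0.9, "hand": 0}, {"translation": [0, 0, 0], "twist": 0.9, "hand": 0}, {"translation": [0, 0, 0], "twist": 0.9, "hand": 0}, {"translation": [0, 0, 0], "twist": 0.9, "hand": 0}, {"translation": [0, 0, 0], "twist": 0.9, "hand": 0}]'

```text
time: 9.9
tool_pos: [0.5679, 0.1158, 0.1724]
tool_rot: [-0.002, 0.322, 0.947, -0.001]
contact_force: [-0.9, 0.7, -1.7]
gripper_width: 0.456
grasp_force: 61.0
```

apply_moves --targets '[{"translation": [0, 0, 0], "twist": 0.9, "hand": 0}, {"translation": [0, 0, 0], "twist": 0.9, "hand": 0}, {"translation": [0, 0, 0], "twist": 0.9, "hand": 0}, {"translation": [0, 0, 0], "twist": 0.9, "hand": 0}, {"translation": [0, 0, 0], "twist": 0.9, "hand": 0}, {"translation": [0, 0, 0], "twist": 0.9, "hand": 0}, {"translation": [0, 0, 0], "twist": 0.9, "hand": 0}, {"translation": [0, 0, 0], "twist": 0.6, "hand": 0}]'

```text
time: 10.7
tool_pos: [0.5679, 0.1158, 0.1723]
tool_rot: [-0.001, 0.623, 0.782, -0.001]
contact_force: [0.6, 0.1, -1.3]
gripper_width: 0.457
grasp_force: 60.9
```

```bash
python3 -c "
from h import *
go(.556,.0746,.2285);save('side','s2.png')"
```

```text
t 10.7 p [0.5679 0.1158 0.1723] psi 0.226 tool dx,dy mm -37.4 -20.8 twist -0.0025 F [ 0.6  0.1 -1.3] w 0.457 g 60.9
```

View pics/s2.png

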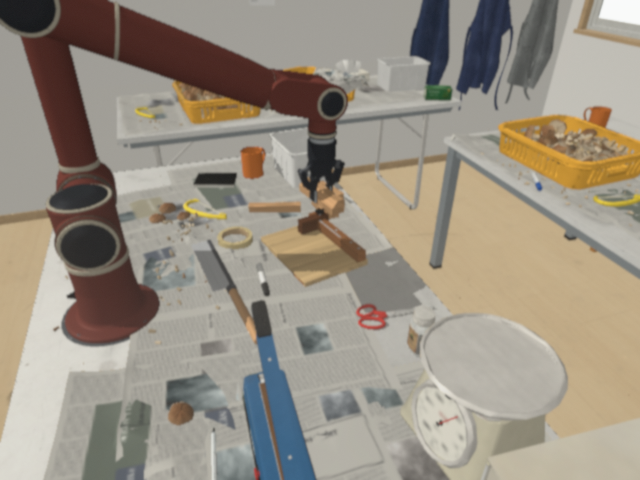

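The batten is held at about (328,195), roughly parallel to the fence. I'll move over the bed and down.

apply_moves --targets '[{"translation": [-0.19, -0.1, 0], "twist": -0.02, "hand": 0}, {"translation": [-0.18, -0.11, 0], "twist": 0, "hand": 0}, {"translation": [0, 0, 0], "twist": 0, "hand": 0}, {"translation": [0, 0, 0.35], "twist": 0, "hand": 0}, {"translation": [0, 0, 0.35], "twist": 0, "hand": 0}, {"translation": [0, 0, 0.3], "twist": 0, "hand": 0}, {"translation": [0, 0, 0.1], "twist": 0, "hand": 0}, {"translation": [0, 0, 0], "twist": 0, "hand": 0}]'

```text
time: 11.55
tool_pos: [0.5554, 0.0754, 0.062]
tool_rot: [-0.002, 0.621, 0.784, -0.001]
contact_force: [-0.3, -0.0, -1.2]
gripper_width: 0.451
grasp_force: 60.9
```

```bash
python3 -c "
from h import *
go(.556,.0746,.2285);im=save('side','s3.png');b=cv2.imread('pics/s3.png');cv2.imwrite('pics/s3c.png',cv2.resize(b[150:290,240:400],(680,595),interpolation=3))"
```

```text
t 11.55 p [0.5554 0.0754 0.062 ] psi 0.2316 tool dx,dy mm -1.0 0.4 twist 0.0031 F [-0.3 -0.  -1.2] w 0.451 g 60.9
```

View pics/s3c.png

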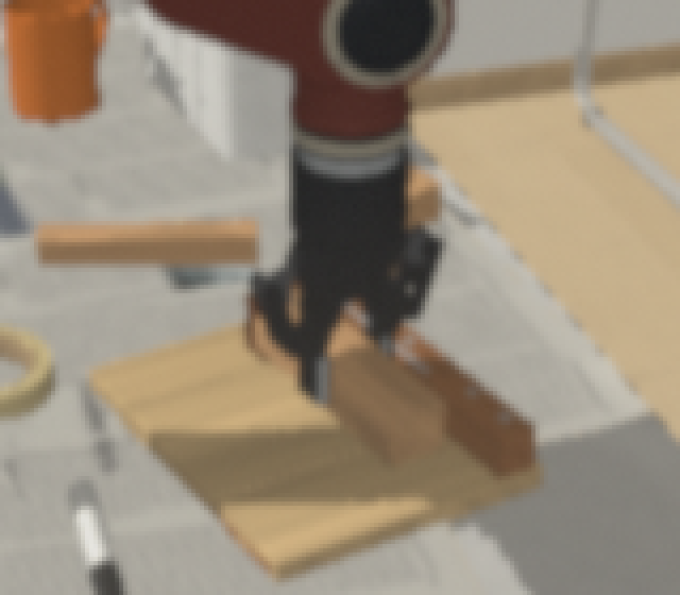

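apply_moves --targets '[{"translation": [0, 0, 0.1], "twist": 0.03, "hand": 0}, {"translation": [0, 0, 0.05], "twist": 0, "hand": 0}, {"translation": [0.03, 0, 0], "twist": 0, "hand": 0}, {"translation": [0, 0, 0], "twist": 0, "hand": 0}]'

```text
time: 12.0
tool_pos: [0.5566, 0.0783, 0.0497]
tool_rot: [0.0, 0.622, 0.783, 0.0]
contact_force: [-0.9, 0.7, -1.7]
gripper_width: 0.455
grasp_force: 60.9
```

apply_moves --targets '[{"translation": [0.02, 0, 0], "twist": 0, "hand": 0}, {"translation": [0, 0, 0], "twist": 0, "hand": 0}]'

```text
time: 12.2
tool_pos: [0.5562, 0.0802, 0.0497]
tool_rot: [0.0, 0.622, 0.783, 0.0]
contact_force: [-0.2, 0.8, -1.7]
gripper_width: 0.453
grasp_force: 60.9
```

```bash
python3 -c "
from h import *
go(.556,.0746,.2285)"
```

```text
t 12.2 p [0.5562 0.0802 0.0497] psi 0.2283 tool dx,dy mm -5.4 -1.5 twist -0.0002 F [-0.2  0.8 -1.7] w 0.453 g 60.9
```

apply_moves --targets '[{"translation": [0.015, 0, 0], "twist": 0, "hand": 0}, {"translation": [0, 0, 0], "twist": 0, "hand": 0}]'

```text
time: 12.4
tool_pos: [0.5557, 0.0816, 0.0495]
tool_rot: [0.0, 0.622, 0.783, 0.0]
contact_force: [-0.1, 0.3, -1.5]
gripper_width: 0.456
grasp_force: 60.9
```

apply_moves --targets '[{"translation": [0.015, 0, 0], "twist": 0, "hand": 0}, {"translation": [0, 0, 0], "twist": 0, "hand": 0}]'

```text
time: 12.6
tool_pos: [0.5556, 0.082, 0.0495]
tool_rot: [0.001, 0.622, 0.783, -0.001]
contact_force: [0.7, -5.5, -0.9]
gripper_width: 0.453
grasp_force: 60.9
```

apply_moves --targets '[{"translation": [0.01, 0, 0], "twist": 0, "hand": 0}, {"translation": [0, 0, 0], "twist": 0, "hand": 0}]'

```text
time: 12.8
tool_pos: [0.5556, 0.0821, 0.0496]
tool_rot: [0.002, 0.622, 0.783, -0.001]
contact_force: [0.8, -8.3, -1.4]
gripper_width: 0.452
grasp_force: 60.9
```

Contact with the stop is clear, at −8 N. I'll ease off, lower to the bed and release partway.

apply_moves --targets '[{"translation": [-0.015, 0, 0], "twist": 0, "hand": 0}, {"translation": [0, 0, 0.04], "twist": 0, "hand": 0}, {"translation": [0, 0, 0.02], "twist": 0, "hand": 0}, {"translation": [0, 0, 0], "twist": 0, "hand": 0}]'

```text
time: 13.2
tool_pos: [0.5557, 0.082, 0.0431]
tool_rot: [0.0, 0.622, 0.783, -0.0]
contact_force: [2.3, -5.8, -2.9]
gripper_width: 0.453
grasp_force: 61.1
```

```bash
python3 -c "
from h import *
go(.556,.0746,.2285)"
```

```text
t 13.2 p [0.5557 0.082  0.0431] psi 0.2278 tool dx,dy mm -7.3 -1.3 twist -0.0007 F [ 2.3 -5.8 -2.9] w 0.453 g 61.1
```

apply_moves --targets '[{"translation": [0, 0, 0.01], "twist": 0, "hand": 0}, {"translation": [0, 0, 0], "twist": 0, "hand": 0.65}, {"translation": [0, 0, 0], "twist": 0, "hand": 0.65}, {"translation": [0, 0, 0], "twist": 0, "hand": 0.65}, {"translation": [0, 0, 0], "twist": 0, "hand": 0.65}]'

```text
time: 13.7
tool_pos: [0.5552, 0.0828, 0.0422]
tool_rot: [-0.0, 0.622, 0.783, 0.0]
contact_force: [0.6, 0.4, 0.7]
gripper_width: 0.651
grasp_force: 0.0
```

```bash
python3 -c "
from h import *
go(.556,.0746,.2285)"
```

```text
t 13.7 p [0.5552 0.0828 0.0422] psi 0.2283 tool dx,dy mm -8.2 -1.1 twist -0.0002 F [0.6 0.4 0.7] w 0.651 g 0.0
```

apply_moves --targets '[{"translation": [0, 0, -0.15], "twist": 0, "hand": 0.65}, {"translation": [0, 0, -0.4], "twist": 0, "hand": 0.65}, {"translation": [0, 0, -0.15], "twist": 0, "hand": 0.2}, {"translation": [0, -0.25, 0], "twist": 0, "hand": 0}, {"translation": [0, -0.25, 0], "twist": 0, "hand": 0}, {"translation": [0, 0, 0], "twist": 0, "hand": 0}, {"translation": [0, 0, 0], "twist": 0, "hand": 0}, {"translation": [0, 0, 0], "twist": 0, "hand": 0}]'

```text
time: 14.5
tool_pos: [0.5076, 0.0712, 0.1129]
tool_rot: [0.001, 0.622, 0.783, 0.001]
contact_force: [0.9, -0.0, 0.3]
gripper_width: 0.003
grasp_force: 0.0
```

```bash
python3 -c "
from h import *
go(.5552,.0828,.2285);im=save('side','s4.png');b=cv2.imread('pics/s4.png');cv2.imwrite('pics/s4c.png',cv2.resize(b[150:290,240:400],(680,595),interpolation=3))
print(state()['tool_pos'])"
```

```text
t 14.5 p [0.5076 0.0712 0.1129] psi 0.228 tool dx,dy mm 0.6 49.0 twist -0.0005 F [ 0.9 -0.   0.3] w 0.003 g 0.0
[0.50765898 0.07121267 0.11281121]
```

View pics/s4c.png

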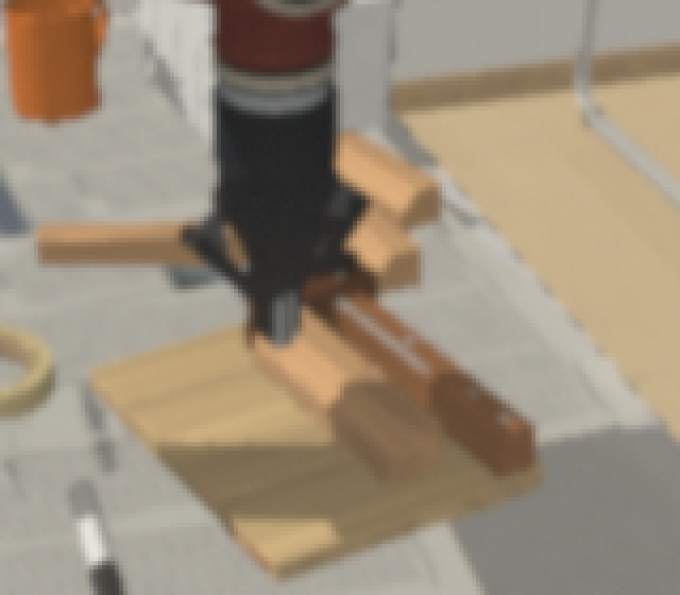

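The batten lies on the bed by the stop, parallel to the fence, with its bevel side towards the fingers. I'll lower the closed fingers and slide it to the fence.

apply_moves --targets '[{"translation": [0, 0, 0.3], "twist": 0, "hand": 0}, {"translation": [0, 0, 0.3], "twist": 0, "hand": 0}, {"translation": [0, 0, 0.07], "twist": 0, "hand": 0}, {"translation": [0, 0.1, 0], "twist": 0, "hand": 0}, {"translation": [0, 0.06, 0], "twist": 0, "hand": 0}, {"translation": [0, 0.05, 0], "twist": 0, "hand": 0}, {"translation": [0, 0.05, 0], "twist": 0, "hand": 0}, {"translation": [0, 0.04, 0], "twist": 0, "hand": 0}]'

```text
time: 15.35
tool_pos: [0.5371, 0.078, 0.0463]
tool_rot: [0.001, 0.622, 0.783, 0.001]
contact_force: [-0.5, -0.0, 0.3]
gripper_width: -0.006
grasp_force: 0.4
```

apply_moves --targets '[{"translation": [0, 0.03, 0], "twist": 0, "hand": 0}, {"translation": [0, 0, 0], "twist": 0, "hand": 0}]'

```text
time: 15.55
tool_pos: [0.5394, 0.0787, 0.0456]
tool_rot: [0.0, 0.622, 0.783, 0.0]
contact_force: [-0.4, -0.9, -1.3]
gripper_width: 0.001
grasp_force: 0.0
```

```bash
python3 -c "
from h import *
go(.5552,.0828,.2285)"
```

```text
t 15.55 p [0.5394 0.0787 0.0456] psi 0.228 tool dx,dy mm 0.5 16.3 twist -0.0005 F [-0.4 -0.9 -1.3] w 0.001 g 0.0
```

apply_moves --targets '[{"translation": [0, 0.03, 0], "twist": 0, "hand": 0}, {"translation": [0, 0.03, 0], "twist": 0, "hand": 0}, {"translation": [0, 0, 0], "twist": 0, "hand": 0}]'

```text
time: 15.85
tool_pos: [0.545, 0.0799, 0.0453]
tool_rot: [0.0, 0.622, 0.783, 0.0]
contact_force: [-0.5, 0.5, -0.1]
gripper_width: 0.002
grasp_force: 0.0
```

apply_moves --targets '[{"translation": [0, 0.02, 0], "twist": 0, "hand": 0}, {"translation": [0, 0.02, 0], "twist": 0, "hand": 0}, {"translation": [0, 0, 0], "twist": 0, "hand": 0}]'

```text
time: 16.15
tool_pos: [0.5471, 0.0806, 0.0449]
tool_rot: [-0.002, 0.622, 0.783, -0.002]
contact_force: [-6.0, -2.4, 4.1]
gripper_width: 0.002
grasp_force: 3.3
```

apply_moves --targets '[{"translation": [0, 0.02, 0], "twist": 0, "hand": 0}, {"translation": [0, 0.01, 0], "twist": 0, "hand": 0}, {"translation": [0, 0, 0], "twist": 0, "hand": 0}]'

```text
time: 16.45
tool_pos: [0.5473, 0.0807, 0.0444]
tool_rot: [-0.004, 0.622, 0.783, -0.005]
contact_force: [-15.6, -3.5, 11.3]
gripper_width: 0.001
grasp_force: 8.2
```

```bash
python3 -c "
from h import *
go(.5552,.0828,.2285)"
```

```text
t 16.45 p [0.5473 0.0807 0.0444] psi 0.2287 tool dx,dy mm 0.3 8.1 twist 0.0002 F [-15.6  -3.5  11.3] w 0.001 g 8.2
```

The batten is against the fence. Next I back off, rise and approach the bevel diagonally.

apply_moves --targets '[{"translation": [0, -0.15, 0], "twist": 0, "hand": 0}, {"translation": [0, 0, -0.2], "twist": 0, "hand": 0}, {"translation": [0, 0, -0.1], "twist": 0, "hand": 0}, {"translation": [0, 0.1, 0], "twist": 0, "hand": 0}, {"translation": [0, 0, 0], "twist": 0, "hand": 0}]'

```text
time: 16.95
tool_pos: [0.5486, 0.0806, 0.0761]
tool_rot: [0.001, 0.622, 0.783, 0.001]
contact_force: [1.0, 0.5, 0.1]
gripper_width: 0.002
grasp_force: 0.0
```

```bash
python3 - <<'E'
from h import *
bx,by,ba=.534,.09,.2285
go(bx+.013*np.cos(ba)+.012*np.sin(ba),by+.013*np.sin(ba)-.012*np.cos(ba),ba)
grab_frame("side");m={"side":mask("side","batten_mid")}
print(fit(m,lambda p:[place(B,*p,.018)],[.58,.088,.2285],[.01,.01,.03]))
print("expect",bx+.045*np.cos(ba)+.012*np.sin(ba),by+.045*np.sin(ba)-.012*np.cos(ba))
E
```

```text
t 16.95 p [0.5486 0.0806 0.0761] psi 0.2281 tool dx,dy mm 0.5 1.0 twist -0.0004 F [1.  0.5 0.1] w 0.002 g 0.0
(array([0.5790253 , 0.08431726, 0.21749758]), np.float64(0.25155111950364173))
expect 0.5805485281766463 0.08850516737125116
```

apply_moves --targets '[{"translation": [0, 0.03, 0.03], "twist": 0, "hand": 0}, {"translation": [0, 0.02, 0.02], "twist": 0, "hand": 0}, {"translation": [0, 0.01, 0.01], "twist": 0, "hand": 0}, {"translation": [0, 0, 0], "twist": 0, "hand": 0}]'

```text
time: 17.45
tool_pos: [0.5523, 0.0818, 0.0687]
tool_rot: [-0.0, 0.622, 0.783, -0.0]
contact_force: [0.2, 1.3, -0.7]
gripper_width: -0.001
grasp_force: 0.0
```

apply_moves --targets '[{"translation": [0, 0.01, 0.01], "twist": 0, "hand": 0}, {"translation": [0, 0.01, 0.01], "twist": 0, "hand": 0}, {"translation": [0, 0, 0], "twist": 0, "hand": 0}]'

```text
time: 17.75
tool_pos: [0.5545, 0.0822, 0.0672]
tool_rot: [-0.0, 0.622, 0.783, -0.0]
contact_force: [-0.3, -0.5, 0.5]
gripper_width: -0.004
grasp_force: 0.0
```

apply_moves --targets '[{"translation": [0, 0.01, 0.01], "twist": 0, "hand": 0}, {"translation": [0, 0, 0], "twist": 0, "hand": 0}]'

```text
time: 17.95
tool_pos: [0.5555, 0.0824, 0.0663]
tool_rot: [-0.0, 0.622, 0.783, -0.0]
contact_force: [0.1, 1.2, 0.5]
gripper_width: 0.001
grasp_force: 0.0
```

apply_moves --targets '[{"translation": [0, 0.01, 0.01], "twist": 0, "hand": 0}, {"translation": [0, 0, 0], "twist": 0, "hand": 0}]'

```text
time: 18.15
tool_pos: [0.5564, 0.0826, 0.0652]
tool_rot: [-0.0, 0.622, 0.783, -0.0]
contact_force: [0.4, -0.4, 0.6]
gripper_width: -0.006
grasp_force: 0.0
```

apply_moves --targets '[{"translation": [0, 0.01, 0.01], "twist": 0, "hand": 0}, {"translation": [0, 0, 0], "twist": 0, "hand": 0}]'

```text
time: 18.35
tool_pos: [0.5574, 0.0829, 0.0642]
tool_rot: [-0.0, 0.622, 0.783, -0.0]
contact_force: [-0.1, -0.5, -0.4]
gripper_width: 0.002
grasp_force: 0.0
```

apply_moves --targets '[{"translation": [0, 0.01, 0.01], "twist": 0, "hand": 0}, {"translation": [0, 0, 0], "twist": 0, "hand": 0}]'

```text
time: 18.55
tool_pos: [0.558, 0.083, 0.0637]
tool_rot: [-0.001, 0.622, 0.783, -0.001]
contact_force: [-2.9, -0.7, 5.2]
gripper_width: -0.003
grasp_force: 2.9
```

apply_moves --targets '[{"translation": [0, 0.01, 0.01], "twist": 0, "hand": 0}, {"translation": [0, 0, 0], "twist": 0, "hand": 0}, {"translation": [0, 0, 0], "twist": 0, "hand": 0}]'

```text
time: 18.85
tool_pos: [0.5583, 0.0831, 0.0635]
tool_rot: [-0.001, 0.622, 0.783, -0.002]
contact_force: [-9.6, -1.6, 12.3]
gripper_width: -0.001
grasp_force: 7.3
```

```bash
python3 - <<'E'
from h import *
go(.5804,.0885,.2285)
save("top","t5.png");save("side","s5.png")
a=cv2.imread("pics/t5.png");b=cv2.imread("pics/s5.png")
cv2.imwrite("pics/c5.png",np.hstack([cv2.resize(a[165:275,250:360],(400,400),interpolation=3),cv2.resize(b[190:290,290:390],(400,400),interpolation=3)]))
E
```

```text
t 18.85 p [0.5583 0.0831 0.0635] psi 0.2284 tool dx,dy mm 0.3 22.7 twist -0.0001 F [-9.6 -1.6 12.3] w -0.001 g 7.3
```

View pics/c5.png

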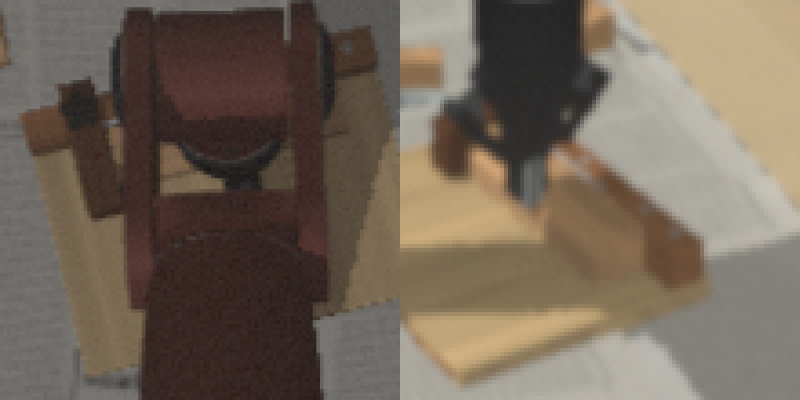

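The fingers press on the bevel, with the batten in the fence corner (c5 right half, about (590,225)). The arm hides the stop end in the top view, so I'll check the free end by comparing its projection with the side mask.

```bash
python3 - <<'E'
from h import *
m=mask("side","batten_mid");ys,xs=np.nonzero(m);print(m.sum(),xs.min(),xs.max(),ys.min(),ys.max())
for d in(-.006,-.003,0,.003):
    P=place(place(B,.045,-.012+d,0,.018),.5344,.0885,.2285)
    r=rend("side",[P],1);yy,xx=np.nonzero(r)
    # compare only free-end half (below row 237)
    print(d,xx.max(),yy.max(),"IoU free end",(r[237:]&m[237:]).sum()/(r[237:]|m[237:]).sum(), r[237:].sum(),m[237:].sum())
for c in("top","side"): print(c,[(np.round(q["point"],3),round(q["score"],2)) for q in recognise(c,"batten_mid")])
go(.5804,.0885,.2285)
E
```

```text
561 307 350 228 260
-0.006 353 263 IoU free end 0.7054380664652568 662 467
-0.003 352 263 IoU free end 0.7001499250374813 667 467
0 352 262 IoU free end 0.7389240506329114 632 467
0.003 351 262 IoU free end 0.7331240188383046 637 467
top [(array([0.574, 0.127, 0.048]), 0.79)]
side [(array([0.582, 0.045, 0.042]), 0.82)]
t 19.1 p [0.5583 0.0831 0.0635] psi 0.2283 tool dx,dy mm 0.3 22.7 twist -0.0002 F [-7.8 -1.8 11. ] w 0.002 g 7.3
```

The free end agrees with a butted batten only to about 3 mm. I'll make sure with a light push on the free end, then press again.

apply_moves --targets '[{"translation": [0, -0.1, -0.15], "twist": 0, "hand": 0}, {"translation": [0, 0, -0.25], "twist": 0, "hand": 0}, {"translation": [-0.4, 0, 0], "twist": 0, "hand": 0}, {"translation": [-0.4, 0, 0], "twist": 0, "hand": 0}, {"translation": [-0.4, 0.1, 0], "twist": 0, "hand": 0}, {"translation": [0, 0.15, 0], "twist": 0, "hand": 0}, {"translation": [0, 0, 0], "twist": 0, "hand": 0}, {"translation": [0, 0, 0], "twist": 0, "hand": 0}]'

```text
time: 19.9
tool_pos: [0.6006, -0.0299, 0.1019]
tool_rot: [-0.0, 0.622, 0.783, -0.0]
contact_force: [0.1, -0.4, -0.2]
gripper_width: -0.001
grasp_force: 0.0
```

```bash
cat >> h.py <<'E'
def tb():
    p=np.array(state()["tool_pos"])-[.534,.09,0];c,s=np.cos(.2285),np.sin(.2285);print("board xy mm",round((c*p[0]+s*p[1])*1e3,1),round((-s*p[0]+c*p[1])*1e3,1),"z",round(p[2]*1e3,1),"F",np.round(state()["contact_force"],1))
E
python3 -c "
from h import *
tb()"
```

```text
board xy mm 37.7 -131.9 z 101.9 F [ 0.1 -0.4 -0.2]
```

apply_moves --targets '[{"translation": [0, 0, 0.3], "twist": 0, "hand": 0}, {"translation": [0, 0, 0.2], "twist": 0, "hand": 0}, {"translation": [0.1, 0, 0], "twist": 0, "hand": 0}, {"translation": [0.09, 0, 0], "twist": 0, "hand": 0}, {"translation": [0, 0, 0], "twist": 0, "hand": 0}, {"translation": [0, 0, 0], "twist": 0, "hand": 0}]'

```text
time: 20.5
tool_pos: [0.5976, -0.0111, 0.054]
tool_rot: [0.001, 0.622, 0.783, 0.001]
contact_force: [-0.8, -1.1, -0.4]
gripper_width: 0.0
grasp_force: 0.0
```

apply_moves --targets '[{"translation": [0.015, 0, 0], "twist": 0, "hand": 0}, {"translation": [0.015, 0, 0], "twist": 0, "hand": 0}, {"translation": [0, 0, 0], "twist": 0, "hand": 0}]'

```text
time: 20.8
tool_pos: [0.5962, -0.0088, 0.0526]
tool_rot: [0.0, 0.622, 0.783, 0.0]
contact_force: [-1.0, 0.0, 0.1]
gripper_width: 0.001
grasp_force: 0.0
```

apply_moves --targets '[{"translation": [0.015, 0, 0], "twist": 0, "hand": 0}, {"translation": [0, 0, 0], "twist": 0, "hand": 0}]'

```text
time: 21.0
tool_pos: [0.5957, -0.0073, 0.0522]
tool_rot: [-0.0, 0.622, 0.783, -0.0]
contact_force: [-1.1, -0.5, -0.2]
gripper_width: -0.003
grasp_force: 0.0
```

apply_moves --targets '[{"translation": [0.015, 0, 0], "twist": 0, "hand": 0}, {"translation": [0, 0, 0], "twist": 0, "hand": 0}]'

```text
time: 21.2
tool_pos: [0.5956, -0.0069, 0.0524]
tool_rot: [0.001, 0.622, 0.783, -0.001]
contact_force: [1.0, -4.2, -0.1]
gripper_width: 0.002
grasp_force: 2.5
```

apply_moves --targets '[{"translation": [0.01, 0, 0], "twist": 0, "hand": 0}, {"translation": [0, 0, 0], "twist": 0, "hand": 0}]'

```text
time: 21.4
tool_pos: [0.5956, -0.0068, 0.0525]
tool_rot: [0.002, 0.622, 0.783, -0.001]
contact_force: [1.8, -8.1, -1.4]
gripper_width: 0.002
grasp_force: 4.1
```

apply_moves --targets '[{"translation": [0.01, 0, 0], "twist": 0, "hand": 0}, {"translation": [0, 0, 0], "twist": 0, "hand": 0}]'

```text
time: 21.6
tool_pos: [0.5956, -0.0067, 0.0527]
tool_rot: [0.002, 0.622, 0.783, -0.002]
contact_force: [0.2, -11.8, -0.8]
gripper_width: 0.0
grasp_force: 5.6
```

The push met a stiff stop at once, so the batten is butted. I'll return to the bevel.

apply_moves --targets '[{"translation": [-0.1, 0, 0], "twist": 0, "hand": 0}, {"translation": [0, 0, -0.3], "twist": 0, "hand": 0}, {"translation": [0, 0, -0.25], "twist": 0, "hand": 0}, {"translation": [0, -0.25, 0], "twist": 0, "hand": 0}, {"translation": [0.4, 0, 0], "twist": 0, "hand": 0}, {"translation": [0.4, 0, 0], "twist": 0, "hand": 0}, {"translation": [0.26, 0, 0], "twist": 0, "hand": 0}, {"translation": [0, 0, 0], "twist": 0, "hand": 0}]'

```text
time: 22.4
tool_pos: [0.5478, 0.0867, 0.1071]
tool_rot: [-0.001, 0.621, 0.784, 0.0]
contact_force: [-0.1, -0.8, 0.8]
gripper_width: 0.002
grasp_force: 0.0
```

```bash
python3 -c "
from h import *
tb()"
```

```text
board xy mm 12.7 -6.3 z 107.1 F [-0.1 -0.8  0.8]
```

apply_moves --targets '[{"translation": [0, 0, 0.2], "twist": 0, "hand": 0}, {"translation": [0, 0, 0.13], "twist": 0, "hand": 0}, {"translation": [0, 0.03, 0.03], "twist": 0, "hand": 0}, {"translation": [0, 0.03, 0.03], "twist": 0, "hand": 0}, {"translation": [0, 0, 0], "twist": 0, "hand": 0}, {"translation": [0, 0, 0], "twist": 0, "hand": 0}]'

```text
time: 23.0
tool_pos: [0.5554, 0.0851, 0.0689]
tool_rot: [0.0, 0.622, 0.783, 0.0]
contact_force: [-0.1, -0.1, 0.6]
gripper_width: -0.0
grasp_force: 0.0
```

apply_moves --targets '[{"translation": [0, 0.01, 0.01], "twist": 0, "hand": 0}, {"translation": [0, 0.01, 0.01], "twist": 0, "hand": 0}, {"translation": [0, 0, 0], "twist": 0, "hand": 0}]'

```text
time: 23.3
tool_pos: [0.5568, 0.0858, 0.0664]
tool_rot: [0.0, 0.622, 0.783, 0.0]
contact_force: [0.1, 0.1, -0.2]
gripper_width: 0.003
grasp_force: 0.0
```

apply_moves --targets '[{"translation": [0, 0.01, 0.01], "twist": 0, "hand": 0}, {"translation": [0, 0, 0], "twist": 0, "hand": 0}]'

```text
time: 23.5
tool_pos: [0.5577, 0.0861, 0.0652]
tool_rot: [-0.0, 0.622, 0.783, -0.0]
contact_force: [-0.3, -0.9, 0.7]
gripper_width: -0.0
grasp_force: 0.0
```

apply_moves --targets '[{"translation": [0, 0.01, 0.01], "twist": 0, "hand": 0}, {"translation": [0, 0, 0], "twist": 0, "hand": 0}]'

```text
time: 23.7
tool_pos: [0.5583, 0.0862, 0.0647]
tool_rot: [-0.001, 0.622, 0.783, -0.001]
contact_force: [-3.6, -0.3, 4.3]
gripper_width: -0.002
grasp_force: 2.8
```

apply_moves --targets '[{"translation": [0, 0.01, 0.01], "twist": 0, "hand": 0}, {"translation": [0, 0, 0], "twist": 0, "hand": 0}, {"translation": [0, 0, 0], "twist": 0, "hand": 0}]'

```text
time: 24.0
tool_pos: [0.5586, 0.0863, 0.0645]
tool_rot: [-0.001, 0.622, 0.783, -0.002]
contact_force: [-8.5, -1.8, 11.2]
gripper_width: -0.0
grasp_force: 7.3
```

apply_moves --targets '[{"translation": [0, 0, 0], "twist": 0, "hand": 0}, {"translation": [0, 0, 0], "twist": 0, "hand": 0}, {"translation": [0, 0, 0], "twist": 0, "hand": 0}, {"translation": [0, 0, 0], "twist": 0, "hand": 0}]'

```text
time: 24.4
tool_pos: [0.5586, 0.0862, 0.0645]
tool_rot: [-0.001, 0.622, 0.783, -0.002]
contact_force: [-9.2, -1.8, 11.7]
gripper_width: -0.001
grasp_force: 7.2
```

```bash
python3 -c "
from h import *
tb();print(job_done())"
```

```text
board xy mm 23.1 -9.3 z 64.5 F [-9.2 -1.8 11.7]
the job is handed in; nothing more can be done
None
```

I handed the job in at 24.4 s with the batten butted against the stop, bevel up and away from the fence, and held in the corner by one diagonal push at mid-batten (about 9 N towards the fence and 12 N down at the wrist); no verdict came back.

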